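# Stand up the tipped glaze jar and close the keeper of the jar rack

### The arm

A 7-joint arm with a two-finger parallel gripper is mounted at the origin on a cart in front of the work surface, level with it; the furniture and walls round the work are solid. World frame = base frame: x ahead of the robot, y to its left, z up, the work surface at z = 0. Lengths are in m, angles in rad, forces in N, time in s.
With the tool pointing down it reaches from about 0.425 to 0.875 m from the base axis. Payload 4.7 kg.
Tool frame: the origin (TCP) lies between the finger pads; the fingertips stand 19 mm ahead of it and the grasp point (between the pads) is the TCP (ctrl.tip_extent is the distance from the TCP to the fingertips, in m); z points along the fingers, y is the line along which they close (so a half turn about z gives the same grasp; the last joint's range is limited). The gripper opens to 87 mm and grips with 3 to 60 N. Pads are 19 mm wide; open, the fingers measure 117 mm over their backs; the gripper's body (75 mm by 190 mm) begins 51 mm behind the grasp point.
Start: joints at [-1.112, 0.321, -0.07, 1.45, 0.023, 1.371, -0.057], TCP at [0.28, 0.587, 0.242] pointing down, gripper open.
Joint ranges: [-2.86, 2.86], [-0.3, 2.09], [-1.38, 1.24], [0.06, 2.45], [-1.56, 4.7], [0.09, 2.05], [-2.69, 2.69]. Speed limits (rad/s): [2.57, 2.57, 3.14, 3.14, 3.14, 3.14, 3.14].

### API

Orientations are given as a rotation vector (axis times angle).
In Python, from bench import ctrl gives the robot as it stands.
- The arm moves only by the shell command python3 -m crank 'ROWS' [OPENING] [FORCE]. ROWS is JSON, a list of rows, each an object of numbers: "tx", "ty", "tz": the shift along the tool's x, y, z in mm; "turn": the turn about the tool's z in units of 5 degrees (1.0 is 5 degrees). In form: [{"tx": .., "ty": .., "tz": .., "turn": ..}, ...]. A call has 1 to 5 rows; each row is the pose to reach, as a shift and turn from the pose commanded when the call began, along the tool's axes at that moment; what a row does not reach only later rows make up. A row lasts 1/8 s, in which the tool goes at most 62.5 mm and 10.7 degrees, less where a joint would pass 70% of its speed; a pose out of reach is approached as far as the arm can. A call with a gripper value outside its range is refused whole. OPENING is the finger opening in mm, from 0 to 87, set as the call begins (- or left out, the last holds). The fingers move at their own pace and stop on an object; FORCE is the grip in N (left out, the last holds). Time passes only in rows, so rows that repeat a pose let the fingers close. It gives the time, the measured TCP pose, the force, the opening and the grip force at its end, in the units of the state.
- ctrl.get_state(): the state, without advancing time (a new reading comes with each control period).
- ctrl.get_image(name): name is "scene" or "top" or "wrist"; returns (picture, depth): 400x640x3 uint8, red, green, blue; 400x640 float32, m along the optical axis (not along the pixel's ray), 0 where there is no reading.
- ctrl.camera_model(name): a dict with "intrinsics" (3x3 intrinsics, pixels), "origin" and "orientation" of the camera in the world. Camera axes: x right, y down, z forward; pixel columns grow to the right and rows downward; lengths in m; the calibration is good to about 2 mm. The wrist camera is an equidistant fisheye: a pixel r from the principal point sees the ray r / f radians off the axis. A picture is of the moment at which its call begins: read the wrist's pose just before it. camera_model takes no time and is no camera call; for the wrist camera it gives the pose at the moment of the call.
- ctrl.close_job(): hands the job in; it is judged then, once.
Trained networks look in the newest picture that a camera, given by its name, has taken for a name from the list of things; names that differ only in an ending like _2 or _b are one class to them, and where a whole thing is asked for, a point or a joint stands for the part that bears it (a point fixed in the world has none). Each returns a list of dicts, best first, with "confidence" (0 to 1); they miss things now and then, are a little off and sometimes report something else, mostly with a low value. They report only what shows in the picture. A call takes as long as a camera call. They do not tell look-alikes from the thing itself.
- ctrl.recognise(camera, query): "xyz" ([x, y, z] in m, in world coordinates, good to about 4 mm: the middle of the surface that is visible of it).
- ctrl.mark_of(camera, query): "xyz" ([x, y, z] in m, in world coordinates, good to about 4 mm: a listed point, or the origin of a listed thing).
The state is a dict: "time": time; "joint_positions": joint angles; "qd": joint speeds; "joint_torque": joint torques, N m; "position": TCP position; "tool_rot": TCP orientation; "ft_force": force on the tool from outside, world axes, zero at the start; "torque": the same for the moment, N m; "grip_width": opening from 0.0 (shut) to 1.0 (fully open); "grip_force": force on a finger pad.
Only numpy, scipy, OpenCV 4.12 (cv2) and the standard library are available. Lean on these libraries where they do the work, as an engineer would, in place of code of your own. Each camera call takes 0.05 s, during which the arm holds its last target. There are 200 camera calls.

### The job

One of the glaze jars in the long wooden rack has tipped over. Stand it upright, lid on top, in the lane beside the other two jars, then slide the rack's wooden keeper along the lane until the three standing jars are pushed up snugly between it and the end board, and let go. Do not knock over the other two jars, and leave the pinch pot and the plaster stamp behind the rack where they are.

Things in the scene. Friction and masses are not known exactly. Their poses are not given: they have to be found in the camera images.
- jar_rack: Fixed wooden rack, 100 mm wide (its x), 420 mm long (its y); origin: centre of its underside. The lane runs along y: floor 12 mm above the table, 78 mm wide between lips 6 mm high. At -y stands the end board, 68 mm high above the table, inner face at y = -195 mm; the keeper rides in the lane at the +y end.
- lane_end (a point): Point on the inner face of the end board, at floor height in the middle of the lane; axes as the rack's. The jars stand between here and the keeper.
- keeper (a joint): Travel of the keeper along the lane, in m: 0 = fully back (its face 335 mm from the end board), growing towards the end board, up to 0.19; gap between face and end board = 0.335 - value. It slides with a drag of some 1.5 N and stays where it is left; the three jars side by side take up 174 mm.
- keeper_face (a point): Middle of the lower edge of the keeper's face (the face that meets the jars), at floor height; axes as the rack's. The keeper is a light-wood carriage: a face board 74 mm wide, 12 mm thick, 59 mm high above the lane floor, on a foot 10 mm thick that reaches 70 mm back (+y).
- keeper_grip (a point): Point to grip on the keeper: middle of its upright grip, 60 mm above the lane floor. The grip is a wooden post 40 mm wide (rack x) and 16 mm thick (rack y), 46 mm behind the face, its top 75 mm above the lane floor (15 mm above this point); free on both x sides.
- big_jar: Standing screw-lid glaze jar, 62 mm in diameter, 77 mm high; origin: centre of its underside, z up to the lid. One of the two jars next to the end board.
- small_jar: Standing screw-lid glaze jar, 56 mm in diameter, 70 mm high; origin: centre of its underside, z up to the lid. One of the two jars next to the end board.
- tipped_jar: The tipped jar, like small_jar: 56 mm in diameter, 70 mm high, 0.24 kg; origin: centre of its base, z along the jar from base to lid. It starts lying in the lane between the standing jars and the keeper, roughly along the lane, lid towards the keeper. Its centre is 35 mm along z from the origin.
- pinch_pot: Grey-brown pinched clay cup, 72 mm in diameter, 64 mm high, standing behind the rack; origin: centre of its underside. Bystander.
- stamp: White plaster stamp, waisted, 31 mm in diameter, 53 mm high, standing behind the rack; origin: centre of its underside. Bystander.
Things that resemble listed ones, but are neither listed nor needed, are in the scene too. What is shaped like the small_jar but green is not meant.

How it is judged:
On the way:
1. the tipped jar stands upright on the lane floor between the end board and the keeper (angle between tipped_jar's own z axis and vertical below 0.12 rad and height (world z) of tipped_jar between 0.007 and 0.018 m and x of tipped_jar in the frame of jar_rack between -0.03 and 0.03 m and y of tipped_jar in the frame of lane_end above 0 m and y of tipped_jar in the frame of keeper_face below 0 m), for 0.2 s.
At the end, for the whole second after the job is handed in: All three jars stand at rest on the lane floor, upright (within 0.12 rad, lid on top), within 30 mm of the lane's middle line, between end board and keeper; the keeper's face is less than 184 mm from the end board (at most 10 mm of slack over the 174 mm of the jars) (all of step 1 and angle between each of big_jar, small_jar's own z axis and vertical below 0.12 rad and height (world z) of big_jar between 0.007 and 0.018 m and x of big_jar in the frame of jar_rack between -0.03 and 0.03 m and y of each of big_jar, small_jar in the frame of lane_end above 0 m and y of each of big_jar, small_jar in the frame of keeper_face below 0 m and linear speed of each of big_jar, small_jar, tipped_jar below 0.02 m/s and height (world z) of small_jar between 0.007 and 0.018 m and x of small_jar in the frame of jar_rack between -0.03 and 0.03 m and y of keeper_face in the frame of lane_end below 0.184 m); the robot touches nothing.
It fails at once if one of the two standing jars is knocked over (angle between any of big_jar, small_jar's own z axis and vertical above 0.6 rad).
It fails at once if the pinch pot or the plaster stamp is moved by more than 30 mm (distance of any of pinch_pot, stamp from where it was at the start of the episode above 0.03 m).
It also fails if it takes over 64 s, if anything falls off the work surface, if the arm or the gripper's body presses on something with over 40 N, if the wrist force passes 120 N, or if a joint passes its speed limit or range.

## Working session

There is one attempt and no reset: what is moved stays moved. The work goes in short steps, Python scripts to look and compute and a shell command to move; the robot and the scene stay as the last step left them, time stands still between calls to the robot, and variables do not carry over. Pictures are saved under pics/ and viewed, at most 10 in all, crops included, and the job is handed in when it is done.

```bash
ls; mkdir -p pics; cat > h.py <<'E'
import numpy as np, cv2
from bench import ctrl
from scipy.spatial.transform import Rotation as R
np.set_printoptions(precision=4,suppress=True)
def cam(n):
    m=ctrl.camera_model(n); K=np.array(m["intrinsics"]); o=np.array(m["orientation"])
    Rm=o if o.shape==(3,3) else (R.from_rotvec(o).as_matrix() if o.size==3 else R.from_quat(o).as_matrix())
    return K,np.array(m["origin"]),Rm
def ray(n,u,v):
    K,t,Rm=cam(n); x=(u-K[0,2])/K[0,0]; y=(v-K[1,2])/K[1,1]
    if n=="wrist":
        r=np.hypot(x,y); s=np.sin(r)/max(r,1e-9); d=np.array([x*s,y*s,np.cos(r)])
    else: d=np.array([x,y,1.])
    return t,Rm@d,d
def cloud(n,depth):
    K,t,Rm=cam(n); v,u=np.mgrid[:400,:640]; x=(u-K[0,2])/K[0,0]; y=(v-K[1,2])/K[1,1]
    return np.stack([x*depth,y*depth,depth],-1)@Rm.T+t
def st():
    s=ctrl.get_state(); print("t",s["time"],"p",np.array(s["position"]),"rv",np.array(s["tool_rot"]),"q",np.array(s["joint_positions"]),"f",np.array(s["ft_force"]),s["grip_width"],s["grip_force"]); return s
E
python3 - <<'E'
from h import *
s=st(); print(R.from_rotvec(s["tool_rot"]).as_matrix())
for n in("scene","top"):
    p,d=ctrl.get_image(n); cv2.imwrite(f"pics/{n}0.png",p[...,::-1]); np.save(n+"_d.npy",d); np.save(n+"_p.npy",p)
    print(n,*cam(n),ctrl.camera_model(n)["orientation"])
    for q in("lane_end","keeper_face","keeper_grip","big_jar","small_jar","tipped_jar","pinch_pot","stamp","jar_rack"):
        print(q,[(np.array(r["xyz"]),round(r["confidence"],2)) for r in ctrl.mark_of(n,q)])
E
```

```text
pics
t 0.0 p [0.2795 0.5863 0.2405] rv [-0.6928 -3.0639  0.003 ] q [-1.1119  0.3218 -0.0701  1.4517  0.0226  1.3708 -0.0569] f [ 0.2462  0.5409 -0.0518] 1.0018323581435697 0.0
[[-0.9027  0.4303 -0.0007]
 [ 0.4303  0.9027 -0.0018]
 [-0.0001 -0.0019 -1.    ]]
scene [[379.8597   0.     321.9718]
 [  0.     379.8597 197.7367]
 [  0.       0.       1.    ]] [ 0.2633 -0.245   0.6516] [[ 0.8315 -0.3869  0.3986]
 [-0.5553 -0.5571  0.6175]
 [-0.0168 -0.7348 -0.6781]] [-2.2295  0.685  -0.2776]
lane_end [(array([ 0.5203, -0.0034,  0.0174]), 0.62)]
keeper_face [(array([0.563 , 0.3144, 0.0123]), 0.95)]
keeper_grip [(array([0.562 , 0.3662, 0.0703]), 0.58)]
big_jar [(array([0.5271, 0.0398, 0.0104]), 0.74)]
small_jar [(array([ 0.585 ,  0.5176, -0.0015]), 0.93), (array([0.5419, 0.1025, 0.012 ]), 0.55)]
tipped_jar [(array([0.5452, 0.1639, 0.0402]), 0.66)]
pinch_pot [(array([0.7069, 0.3105, 0.0006]), 0.62)]
stamp [(array([ 0.6791,  0.4474, -0.0001]), 0.49), (array([0.5626, 0.3117, 0.0114]), 0.24)]
jar_rack [(array([ 0.5478,  0.192 , -0.0006]), 0.82)]
top [[478.9858   0.     316.48  ]
 [  0.     478.9858 197.9126]
 [  0.       0.       1.    ]] [0.4485 0.2555 1.3636] [[-0.0216 -0.9916  0.1273]
 [-0.9997  0.0199 -0.0149]
 [ 0.0123 -0.1275 -0.9918]] [-2.1391  2.1841 -0.153 ]
lane_end [(array([ 0.526 , -0.0028,  0.0116]), 0.63)]
keeper_face [(array([0.5614, 0.3155, 0.0146]), 0.83)]
keeper_grip [(array([0.5664, 0.3654, 0.0741]), 0.67)]
big_jar [(array([0.53  , 0.0373, 0.0089]), 0.67)]
small_jar [(array([ 0.5912,  0.524 , -0.0009]), 0.71), (array([0.5392, 0.1005, 0.0109]), 0.66)]
tipped_jar [(array([0.5458, 0.1612, 0.0393]), 0.96)]
pinch_pot [(array([0.7088, 0.3158, 0.0005]), 0.93)]
stamp []
jar_rack [(array([ 0.545 ,  0.1902, -0.0028]), 0.94)]
```

View pics/scene0.png

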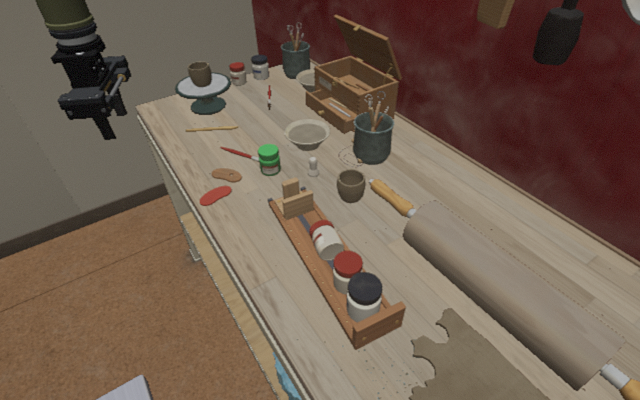

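View pics/top0.png

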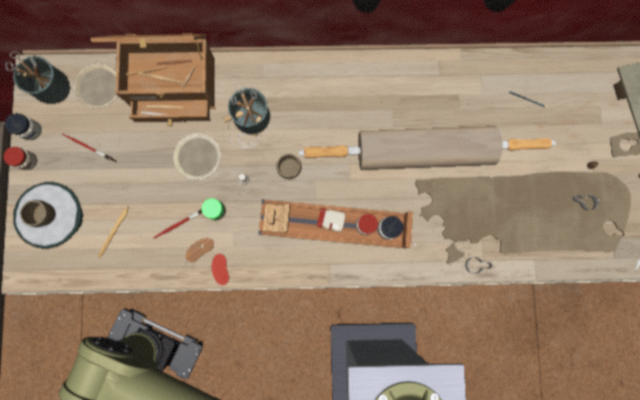

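The scene shows the rack running away from the camera. The black-lid big jar is at (365,297) next to the end board, the red-lid small jar is at (347,270), and the tipped jar is at (325,238) with its lid towards the keeper at (293,200). The green look-alike is at (269,158), the stamp at (313,166) and the pot at (350,185). The top view agrees: jars at (391,227), (368,223) and (331,219), keeper at (276,217). Next I'll measure the geometry from both depth maps.

```bash
cat >> h.py <<'E'
YAW=0.121; E0=np.array([0.523,-0.003])
ey=np.array([np.sin(YAW),np.cos(YAW)]); ex=np.array([np.cos(YAW),-np.sin(YAW)])
def lane(P): # lane coords: x across, y from end board
    q=P[...,:2]-E0; return np.stack([q@ex,q@ey,P[...,2]],-1)
def world(x,y): return E0+x*ex+y*ey
E
python3 - <<'E'
from h import *
for n in("scene","top"):
    d=np.load(n+"_d.npy"); L=lane(cloud(n,d)); ok=(d>0)&(abs(L[...,0])<.06)&(L[...,1]>-.03)&(L[...,1]<.42)
    print(n)
    for y0 in np.arange(-.02,.41,.01):
        m=ok&(L[...,1]>=y0)&(L[...,1]<y0+.01)
        h=m&(L[...,2]>.03); l=m&(L[...,2]<.03)
        if h.sum()>2: q=L[h]; print(f"{y0:.3f} n{h.sum()} x {q[:,0].min():.4f} {q[:,0].max():.4f} zmax {np.percentile(q[:,2],95):.4f} xtop {np.median(q[q[:,2]>np.percentile(q[:,2],80),0]):.4f}", end=" ")
        if l.sum(): print("low",np.percentile(L[l][:,2],[10,50,90]))
        else: print()
    m=ok&(L[...,2]>.004); 
    for xx in np.arange(-.06,.06,.005):
        k=(d>0)&(L[...,0]>=xx)&(L[...,0]<xx+.005)&(L[...,1]>.25)&(L[...,1]<.3)
        if k.sum(): print(f"x{xx:.3f} {np.median(L[k][:,2]):.4f}",end=";")
    print()
E
```

```text
scene
-0.020 n753 x -0.0494 0.0503 zmax 0.0699 xtop -0.0014 low [0.0005 0.0096 0.0256]
-0.010 n239 x -0.0492 0.0499 zmax 0.0706 xtop -0.0052 low [0.0003 0.002  0.0183]
0.000 n9 x -0.0012 0.0044 zmax 0.0609 xtop 0.0009 low [0.0001 0.0035 0.0199]
0.010 n418 x -0.0213 0.0223 zmax 0.0911 xtop 0.0016 low [0.0002 0.0106 0.0203]
0.020 n273 x -0.0287 0.0270 zmax 0.0919 xtop -0.0038 low [0.0011 0.0145 0.0215]
0.030 n240 x -0.0298 0.0305 zmax 0.0917 xtop 0.0002 low [0.001  0.0152 0.0201]
0.040 n215 x -0.0301 0.0315 zmax 0.0918 xtop 0.0039 low [0.0006 0.0134 0.0208]
0.050 n159 x -0.0287 0.0277 zmax 0.0920 xtop -0.0019 low [0.0004 0.0132 0.0194]
0.060 n84 x -0.0231 0.0213 zmax 0.0917 xtop -0.0019 low [0.0013 0.0129 0.0192]
0.070 n24 x -0.0070 0.0123 zmax 0.0837 xtop 0.0037 low [0.0011 0.0133 0.0191]
0.080 n222 x -0.0194 0.0249 zmax 0.0843 xtop 0.0053 low [0.0013 0.0138 0.0219]
0.090 n203 x -0.0232 0.0295 zmax 0.0848 xtop -0.0005 low [0.0013 0.0136 0.0214]
0.100 n168 x -0.0245 0.0302 zmax 0.0849 xtop 0.0055 low [0.001  0.0135 0.0195]
0.110 n125 x -0.0235 0.0283 zmax 0.0847 xtop 0.0047 low [0.0008
[... 4401 characters left out ...]
009  0.0191  0.0238]
0.350 n40 x -0.0149 0.0176 zmax 0.0826 xtop -0.0012 low [-0.0001  0.0189  0.0231]
0.360 n62 x -0.0182 0.0211 zmax 0.0901 xtop 0.0013 low [-0.0014  0.0186  0.0241]
0.370 n22 x -0.0174 0.0209 zmax 0.0870 xtop 0.0038 low [-0.0004  0.0179  0.0243]
low [0.0004 0.019  0.0239]
low [0.0003 0.0116 0.0204]
low [-0.0047 -0.0004  0.012 ]
x-0.060 -0.0008;x-0.055 -0.0017;x-0.050 0.0112;x-0.045 0.0170;x-0.040 0.0151;x-0.035 0.0109;x-0.030 0.0114;x-0.025 0.0101;x-0.020 0.0107;x-0.015 0.0119;x-0.010 0.0113;x-0.005 0.0115;x-0.000 0.0124;x0.005 0.0110;x0.010 0.0115;x0.015 0.0114;x0.020 0.0119;x0.025 0.0107;x0.030 0.0112;x0.035 0.0118;x0.040 0.0160;x0.045 0.0183;x0.050 0.0163;x0.055 0.0005;
```

```bash
cat >> h.py <<'E'
def go(x,y,z,ydir=None):
    "print shift to lane (x,y), height z, tool y axis turned to world dir angle (deg)"
    s=st(); M=R.from_rotvec(s["tool_rot"]).as_matrix(); t=np.array([*world(x,y),z])
    print("target",t,"reach",np.hypot(*t[:2]),"shift mm",M.T@(t-s["position"])*1000)
    a=np.degrees(np.arctan2(M[1,1],M[0,1]))
    if ydir is not None: print("turn",((a-ydir+90)%180-90)/5, "lane",lane(np.array([s["position"]])))
E
python3 -c "
from h import *
go(.0113,.221,.19,-14.7)"
```

```text
t 1.0 p [0.2797 0.5868 0.2416] rv [0.6929 3.0642 0.0002] q [-1.1119  0.321  -0.0701  1.4505  0.0226  1.3708 -0.0569] f [ 0.5379  0.3783 -0.29  ] 0.997080750144172 0.0
target [0.5609 0.215  0.19  ] reach 0.6006952883537006 shift mm [-413.7628 -214.608    51.5876]
turn 15.843181439138675 lane [[-0.3127  0.5561  0.2416]]
```

```bash
python3 -m crank '[{"tx":-55,"ty":-28,"tz":0,"turn":2},{"tx":-110,"ty":-56,"tz":0,"turn":4},{"tx":-165,"ty":-84,"tz":10,"turn":6},{"tx":-220,"ty":-112,"tz":20,"turn":8},{"tx":-275,"ty":-140,"tz":30,"turn":10}]' 87 8
python3 -c "
from h import *
go(.0113,.221,.19,-14.7)"
```

```text
time: 1.62
position: [0.4688, 0.3405, 0.2117]
tool_rot: [1.93, 2.479, 0.002]
ft_force: [0.8, 0.9, -0.7]
grip_width: 1.0
grip_force: 0.0
t 1.625 p [0.4688 0.3405 0.2117] rv [1.9298 2.4788 0.0018] q [-0.8433  0.1853  0.192   1.6821 -0.0369  1.2765 -0.3961] f [ 0.7572  0.8966 -0.7115] 1.000224323321312 0.0
target [0.5609 0.215  0.19  ] reach 0.6006952883537006 shift mm [-144.2766   58.5204   21.6668]
turn 5.7797557535068735 lane [[-0.0953  0.3345  0.2117]]
```

```bash
python3 -m crank '[{"tx":-48,"ty":20,"tz":7,"turn":2},{"tx":-96,"ty":39,"tz":14,"turn":4},{"tx":-144,"ty":58.5,"tz":21.7,"turn":5.8},{"tx":-144,"ty":58.5,"tz":21.7,"turn":5.8},{"tx":-144,"ty":58.5,"tz":21.7,"turn":5.8}]'
python3 - <<'E'
from h import *
go(.0113,.221,.044,-14.7)
p,d=ctrl.get_image("wrist"); cv2.imwrite("pics/w1.png",p[...,::-1])
for q in("tipped_jar","keeper_face","small_jar"):
    print(q,[(np.array(r["xyz"]),round(r["confidence"],2),lane(np.array(r["xyz"]))) for r in ctrl.mark_of("wrist",q)])
K,t,Rm=cam("wrist"); v,u=np.mgrid[:400,:640]; x=(u-K[0,2])/K[0,0]; y=(v-K[1,2])/K[1,1]
r=np.hypot(x,y)+1e-9; X=np.stack([x/r*np.tan(r)*d,y/r*np.tan(r)*d,d],-1)@Rm.T+t; L=lane(X)
ok=(d>0)&(r<1.2)&(abs(L[...,0])<.05)
for y0 in np.arange(.15,.25,.01):
    m=ok&(L[...,1]>=y0)&(L[...,1]<y0+.01)&(L[...,2]>.035)&(L[...,2]<.085)
    if m.sum()>5: q=L[m]; print(f"{y0:.2f} {m.sum()} x {q[:,0].min():.4f} {q[:,0].max():.4f} z {np.percentile(q[:,2],97):.4f}")
E
```

```text
time: 2.25
position: [0.5601, 0.218, 0.1899]
tool_rot: [-2.482, -1.924, -0.0]
ft_force: [-0.5, 0.2, -0.0]
grip_width: 1.0
grip_force: 0.0
t 2.25 p [0.5601 0.218  0.1899] rv [-2.4823 -1.9242 -0.0003] q [-0.7013  0.2511  0.3374  1.6596 -0.0878  1.2457 -0.5975] f [-0.5109  0.2175 -0.0134] 0.9998754911982439 0.0
target [0.5609 0.215  0.044 ] reach 0.6006952883537006 shift mm [ -2.7834   1.5607 145.8714]
turn 0.05269355728237883 lane [[0.0102 0.2239 0.1899]]
tipped_jar [(array([0.5495, 0.1673, 0.0433]), 0.88, array([0.0058, 0.1723, 0.0433])), (array([0.5394, 0.0993, 0.0092]), 0.31, array([0.0039, 0.1035, 0.0092]))]
keeper_face [(array([0.5603, 0.3157, 0.0081]), 0.71, array([-0.0014,  0.3209,  0.0081]))]
small_jar [(array([0.5379, 0.1005, 0.0101]), 0.65, array([0.0023, 0.1045, 0.0101]))]
0.17 364 x -0.0233 0.0306 z 0.0678
0.18 517 x -0.0241 0.0315 z 0.0680
0.19 558 x -0.0233 0.0324 z 0.0681
0.20 575 x -0.0217 0.0334 z 0.0680
0.21 641 x -0.0201 0.0346 z 0.0678
0.22 517 x -0.0173 0.0357 z 0.0666
0.23 692 x -0.0175 0.0370 z 0.0673
0.24 296 x -0.0170 0.0218 z 0.0660
```

View pics/w1.png

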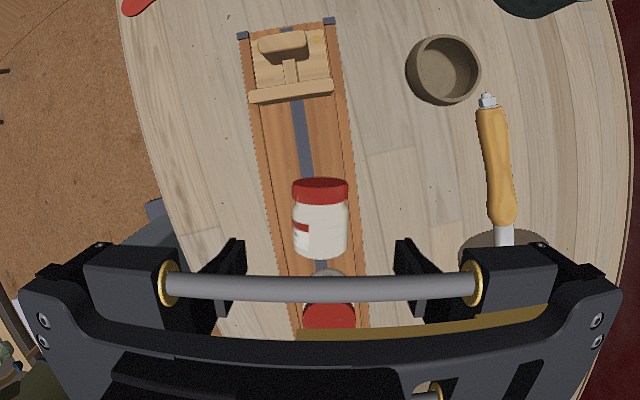

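The wrist view shows the tipped jar lying with its red lid at (320,190) towards the keeper, its base at (322,255), and small_jar's lid at (330,315). The jar sits centred between the open fingers. I'll go down onto the lid end.

```bash
python3 -m crank '[{"tx":5,"ty":1,"tz":45,"turn":0},{"tx":5,"ty":1,"tz":90,"turn":0},{"tx":5,"ty":1,"tz":125,"turn":0},{"tx":5,"ty":1,"tz":146,"turn":0},{"tx":5,"ty":1,"tz":146,"turn":0}]' 87 5
python3 -m crank '[{"tx":0},{"tx":0},{"tx":0},{"tx":0},{"tx":0}]' 45 5
python3 -m crank '[{"tx":0},{"tx":0},{"tx":0}]' 45 5
```

```text
time: 3.08
position: [0.5608, 0.2224, 0.0422]
tool_rot: [-2.481, -1.925, 0.006]
ft_force: [-0.3, -0.4, 0.1]
grip_width: 1.002
grip_force: 0.0$[0]: bad value
$[0]: bad value
```

```bash
python3 -m crank '[{"tx":0,"ty":0,"tz":0,"turn":0},{"tx":0,"ty":0,"tz":0,"turn":0},{"tx":0,"ty":0,"tz":0,"turn":0},{"tx":0,"ty":0,"tz":0,"turn":0},{"tx":0,"ty":0,"tz":0,"turn":0}]' 45 5
```

```text
time: 3.7
position: [0.5629, 0.2222, 0.0443]
tool_rot: [-2.484, -1.924, -0.001]
ft_force: [-0.8, 0.2, 1.4]
grip_width: 0.635
grip_force: 5.0
```

```bash
python3 -m crank '[{"tx":0,"ty":0,"tz":-8,"turn":0},{"tx":0,"ty":0,"tz":-16,"turn":0},{"tx":0,"ty":0,"tz":-24,"turn":0},{"tx":0,"ty":0,"tz":-32,"turn":0},{"tx":0,"ty":0,"tz":-40,"turn":0}]'
python3 - <<'E'
from h import *
p,d=ctrl.get_image("scene"); cv2.imwrite("pics/s2.png",cv2.resize(p[120:360,200:460,::-1],None,fx=2,fy=2))
E
```

```text
time: 4.32
position: [0.5626, 0.2221, 0.0845]
tool_rot: [-2.484, -1.924, -0.001]
ft_force: [-0.5, 0.1, -2.5]
grip_width: 0.639
grip_force: 5.0
```

View pics/s2.png

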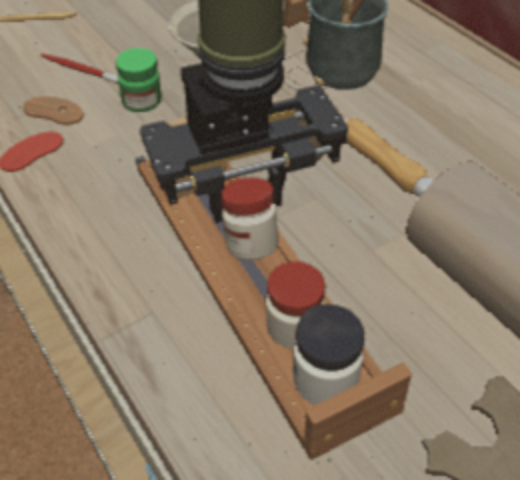

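The tipped jar at (250,215) in the crop now hangs nearly upright from the fingers, lid on top, clear of small_jar at (296,300). I'll centre it in the lane and lower it.

```bash
python3 - <<'E'
from h import *
go(.004,.222,.072,-14.7)
for n in("scene","top"):
    p,d=ctrl.get_image(n); L=lane(cloud(n,d)); hsv=cv2.cvtColor(p,cv2.COLOR_RGB2HSV)
    m=(d>0)&(L[...,1]>.15)&(L[...,1]<.27)&(abs(L[...,0])<.05)&(L[...,2]>.015)&(L[...,2]<.12)
    red=m&(hsv[...,1]>150)&((hsv[...,0]<8)|(hsv[...,0]>172)); wh=m&(hsv[...,1]<70)&(hsv[...,2]>120)
    for k in(red,wh):
        if k.sum()>10: print(n,k.sum(),L[k].min(0),L[k].max(0),np.median(L[k],0))
    k=red&(L[...,2]>np.percentile(L[red][:,2],50))
    A=np.c_[L[k][:,:2],np.ones(k.sum())]; print("lid plane",np.linalg.lstsq(A,L[k][:,2],rcond=None)[0],k.sum())
    w=wh
    print([ (round(z,3),L[w&(abs(L[...,2]-z)<.004)].min(0)[1].round(4)) for z in np.arange(.03,.08,.01) if (w&(abs(L[...,2]-z)<.004)).sum()>3])
E
```

```text
t 4.375 p [0.5633 0.2223 0.0856] rv [2.4836 1.9236 0.0032] q [-0.6888  0.3553  0.3233  1.7536 -0.1281  1.0511 -0.5735] f [ 0.8339 -0.0923 -0.4181] 0.6405376279535508 5.000050216913223
target [0.5538 0.2169 0.072 ] reach 0.5947278230700906 shift mm [-7.6729 -7.9056 13.6241]
turn 0.0431767116881133 lane [[0.0128 0.2286 0.0856]]
scene 360 [-0.0148  0.1906  0.0662] [0.0412 0.2469 0.107 ] [0.0092 0.214  0.0987]
scene 442 [-0.0162  0.1784  0.0379] [0.0468 0.2338 0.1196] [0.0047 0.1913 0.0691]
lid plane [-0.015  -0.125   0.1279] 180
[(np.float64(0.04), np.float64(0.1792)), (np.float64(0.05), np.float64(0.18)), (np.float64(0.06), np.float64(0.182)), (np.float64(0.07), np.float64(0.1865))]Traceback (most recent call last):
  File "<stdin>", line 9, in <module>
    return _quantile_unchecked(
        a, q, axis, out, overwrite_input, method, keepdims, weights)
    return _ureduce(a,
                    func=_quantile_ureduce_func,
    ...<5 lines>...
                    overwrite_input=overwrite_input,
                    method=method)
    r = func(a, **kwargs)
    result = _quantile(arr,
                       quantiles=q,
    ...<2 lines>...
                       out=out,
                       weights=wgt)
    slices_having_nans = np.isnan(arr[-1, ...])
                                  ~~~^^^^^^^^^
IndexError: index -1 is out of bounds for axis 0 with size 0
```

```bash
python3 -m crank '[{"tx":-1,"ty":-5,"tz":0,"turn":0},{"tx":-1,"ty":-9,"tz":4,"turn":0},{"tx":-1,"ty":-9,"tz":8,"turn":0},{"tx":-1,"ty":-9,"tz":11,"turn":0},{"tx":-1,"ty":-9,"tz":11,"turn":0}]'
python3 -m crank '[{"tx":0,"ty":0,"tz":1.5,"turn":0},{"tx":0,"ty":0,"tz":3,"turn":0},{"tx":0,"ty":0,"tz":3,"turn":0}]'
```

```text
time: 5.1
position: [0.5542, 0.2229, 0.0734]
tool_rot: [2.484, 1.923, 0.001]
ft_force: [-0.8, -0.8, 3.0]
grip_width: 0.641
grip_force: 5.0
time: 5.48
position: [0.5543, 0.223, 0.0706]
tool_rot: [2.484, 1.923, 0.001]
ft_force: [-0.7, -1.6, 5.2]
grip_width: 0.634
grip_force: 4.9
```

```bash
cat > t.py <<'E'
from h import *
st()
p,d=ctrl.get_image("scene"); L=lane(cloud("scene",d)); hsv=cv2.cvtColor(p,cv2.COLOR_RGB2HSV)
m=(d>0)&(L[...,1]>.15)&(L[...,1]<.3)&(abs(L[...,0])<.05)&(L[...,2]>.015)&(L[...,2]<.12)
red=m&(hsv[...,1]>150)&((hsv[...,0]<8)|(hsv[...,0]>172)); w=m&(hsv[...,1]<70)&(hsv[...,2]>120)
print("red",red.sum(),L[red].min(0),L[red].max(0))
k=red&(L[...,2]>np.percentile(L[red][:,2],60))
A=np.c_[L[k][:,:2],np.ones(k.sum())]; print("lid plane",np.linalg.lstsq(A,L[k][:,2],rcond=None)[0],k.sum())
print([ (round(z,3),L[w&(abs(L[...,2]-z)<.004)].min(0)[1].round(4)) for z in np.arange(.02,.08,.01) if (w&(abs(L[...,2]-z)<.004)).sum()>3])
E
python3 t.py
```

```text
t 5.475 p [0.5543 0.223  0.0706] rv [2.4837 1.9229 0.0015] q [-0.6949  0.3574  0.3194  1.7848 -0.1291  1.0188 -0.5798] f [-0.6542 -1.6397  5.2177] 0.6344503174286167 4.926768466830254
red 384 [-0.0237  0.1883  0.0543] [0.0321 0.2435 0.0957]
lid plane [-0.0405 -0.1321  0.1179] 154
[(np.float64(0.02), np.float64(0.2323)), (np.float64(0.03), np.float64(0.1775)), (np.float64(0.04), np.float64(0.1791)), (np.float64(0.05), np.float64(0.1808)), (np.float64(0.06), np.float64(0.1835)), (np.float64(0.07), np.float64(0.1864))]
```

```bash
python3 -m crank '[{"tx":-2,"ty":0,"tz":1,"turn":0},{"tx":-4,"ty":0,"tz":2,"turn":0},{"tx":-6,"ty":0,"tz":3,"turn":0},{"tx":-7,"ty":0,"tz":3,"turn":0},{"tx":-7,"ty":0,"tz":3,"turn":0}]'; python3 t.py
```

```text
time: 6.15
position: [0.552, 0.2164, 0.0666]
tool_rot: [2.484, 1.923, 0.0]
ft_force: [1.0, -1.4, 0.9]
grip_width: 0.631
grip_force: 4.9
t 6.15 p [0.552  0.2164 0.0666] rv [2.4838 1.9235 0.0003] q [-0.6888  0.3541  0.321   1.7986 -0.1295  1.0092 -0.5701] f [ 0.952  -1.4001  0.8853] 0.6312533651281482 4.873868152499199
red 426 [-0.026   0.1794  0.0493] [0.0331 0.2304 0.0883]
lid plane [-0.001  -0.0148  0.0887] 170
[(np.float64(0.02), np.float64(0.1772)), (np.float64(0.03), np.float64(0.1771)), (np.float64(0.04), np.float64(0.177)), (np.float64(0.05), np.float64(0.1769)), (np.float64(0.06), np.float64(0.1768)), (np.float64(0.07), np.float64(0.181))]
```

The jar stands upright, with vertical sides and its lid top at about 0.085. I'll release it and retreat upwards.

```bash
python3 -m crank '[{"tx":0,"ty":0,"tz":0,"turn":0},{"tx":0,"ty":0,"tz":0,"turn":0},{"tx":0,"ty":0,"tz":0,"turn":0},{"tx":0,"ty":0,"tz":0,"turn":0}]' 87 20
python3 -m crank '[{"tx":0,"ty":0,"tz":-15,"turn":0},{"tx":0,"ty":0,"tz":-40,"turn":0},{"tx":0,"ty":0,"tz":-75,"turn":0},{"tx":0,"ty":0,"tz":-100,"turn":0},{"tx":0,"ty":0,"tz":-100,"turn":0}]'
python3 t.py; python3 - <<'E'
from h import *
go(0,.364,.15,-6.9)
for n in("scene","top","wrist"):
    ctrl.get_image(n)
    for q in("keeper_grip","keeper_face"): print(n,q,[(lane(np.array(r["xyz"])),round(r["confidence"],2)) for r in ctrl.mark_of(n,q)])
E
```

```text
time: 6.7
position: [0.5518, 0.2166, 0.0669]
tool_rot: [-2.483, -1.924, -0.0]
ft_force: [-0.2, 0.1, -0.4]
grip_width: 0.964
grip_force: 0.0
time: 7.32
position: [0.5537, 0.2171, 0.1704]
tool_rot: [2.483, 1.923, 0.01]
ft_force: [0.1, -0.5, -0.5]
grip_width: 0.998
grip_force: 0.0
t 7.325 p [0.5537 0.2171 0.1704] rv [2.4832 1.9229 0.0096] q [-0.7072  0.2481  0.3374  1.7037 -0.0882  1.1984 -0.6007] f [ 0.1256 -0.4671 -0.5017] 0.997723112940013 0.0
red 440 [-0.0261  0.1757  0.0464] [0.0247 0.2287 0.086 ]
lid plane [ 0.0049 -0.0015  0.0845] 176
[(np.float64(0.02), np.float64(0.1803)), (np.float64(0.03), np.float64(0.176)), (np.float64(0.04), np.float64(0.1749)), (np.float64(0.05), np.float64(0.1741)), (np.float64(0.06), np.float64(0.1748))]
t 7.375 p [0.5526 0.2167 0.1684] rv [2.4836 1.9234 0.0044] q [-0.7072  0.2497  0.3371  1.706  -0.0884  1.198  -0.6006] f [-0.6462  0.0369 -0.3041] 1.0000200213470867 0.0
target [0.5669 0.3583 0.15  ] reach 0.6706889414663625 shift mm [140.6743 -21.5557  18.653 ]
turn -1.5176177860200994 lane [[0.0028 0.2217 0.1684]]
scene keeper_grip [(array([-0.0049,  0.3678,  0.0676]), 0.66)]
scene keeper_face [(array([0.0009, 0.3223, 0.0115]), 0.92), (array([ 0.0003,  0.1948, -0.0013]), 0.73)]
top keeper_grip [(array([0.0007, 0.3692, 0.0758]), 0.92)]
top keeper_face [(array([-0.0022,  0.3207,  0.0179]), 0.75)]
wrist keeper_grip [(array([-0.001 ,  0.3688,  0.0731]), 0.92)]
wrist keeper_face [(array([-0.0011,  0.3217,  0.0075]), 0.7)]
```

```bash
python3 -m crank '[{"tx":48,"ty":-8,"tz":0,"turn":-0.5},{"tx":96,"ty":-16,"tz":0,"turn":-1},{"tx":144,"ty":-23,"tz":5,"turn":-1.5},{"tx":144,"ty":-23,"tz":18,"turn":-1.5},{"tx":144,"ty":-23,"tz":18,"turn":-1.5}]' 87 20
python3 -c "
from h import *
go(-.001,.3675,.073,-6.9)"
```

```text
time: 8.45
position: [0.5649, 0.3605, 0.147]
tool_rot: [2.352, 2.081, -0.006]
ft_force: [0.5, -0.5, 0.1]
grip_width: 1.002
grip_force: 0.0
t 8.45 p [0.5649 0.3605 0.147 ] rv [ 2.3524  2.0814 -0.0059] q [-0.8042  0.4253  0.2576  1.5186 -0.1111  1.2158 -0.6516] f [ 0.4643 -0.4621  0.1239] 1.0017766805864872 0.0
target [0.5664 0.3619 0.073 ] reach 0.6721360608293585 shift mm [ 1.8696  1.416  73.9665]
turn -0.01911652305136329 lane [[-0.0023  0.3659  0.147 ]]
```

```bash
python3 -m crank '[{"tx":1.5,"ty":1,"tz":25,"turn":0},{"tx":1.5,"ty":1,"tz":50,"turn":0},{"tx":1.5,"ty":1,"tz":73,"turn":0},{"tx":1.5,"ty":1,"tz":73,"turn":0}]' 87 20
python3 -m crank '[{"tx":0,"ty":0,"tz":0,"turn":0},{"tx":0,"ty":0,"tz":0,"turn":0},{"tx":0,"ty":0,"tz":0,"turn":0},{"tx":0,"ty":0,"tz":0,"turn":0},{"tx":0,"ty":0,"tz":0,"turn":0}]' 30 20
python3 -c "
from h import *
go(-.001,.3675-.143,.073,-6.9)"
```

```text
time: 8.95
position: [0.5662, 0.3603, 0.0744]
tool_rot: [2.355, 2.079, -0.006]
ft_force: [-0.4, -0.5, 0.1]
grip_width: 1.0
grip_force: 0.0
time: 9.57
position: [0.5668, 0.3631, 0.076]
tool_rot: [-2.352, -2.082, -0.0]
ft_force: [-0.8, -0.9, -0.4]
grip_width: 0.516
grip_force: 0.0
t 9.575 p [0.5668 0.3631 0.076 ] rv [-2.3525 -2.0821 -0.0003] q [-0.7964  0.4918  0.2462  1.5761 -0.1302  1.0896 -0.6396] f [-0.8335 -0.8705 -0.3617] 0.5161911135363219 0.0
target [0.5491 0.22   0.073 ] reach 0.5915300542184718 shift mm [-144.213    -0.1974    2.9933]
turn -0.01552843446542056 lane [[-0.0007  0.3687  0.076 ]]
```

```bash
python3 -m crank '[{"tx":0,"ty":0,"tz":2,"turn":0},{"tx":0,"ty":0,"tz":2,"turn":0},{"tx":0,"ty":0,"tz":2,"turn":0},{"tx":0,"ty":0,"tz":2,"turn":0}]' 30 20
python3 -m crank '[{"tx":-8,"ty":0,"tz":0,"turn":0},{"tx":-22,"ty":0,"tz":0,"turn":0},{"tx":-38,"ty":0,"tz":0,"turn":0},{"tx":-52,"ty":0,"tz":0,"turn":0},{"tx":-60,"ty":0,"tz":0,"turn":0}]'
python3 -m crank '[{"tx":-5,"ty":0,"tz":0,"turn":0},{"tx":-10,"ty":0,"tz":0,"turn":0},{"tx":-15,"ty":0,"tz":0,"turn":0},{"tx":-20,"ty":0,"tz":0,"turn":0},{"tx":-20,"ty":0,"tz":0,"turn":0}]'
python3 -c "
from h import *
go(-.001,.3675-.143,.073,-6.9)"
```

```text
time: 10.07
position: [0.566, 0.364, 0.0753]
tool_rot: [-2.35, -2.082, -0.0]
ft_force: [-3.7, -0.3, 6.7]
grip_width: 0.453
grip_force: 20.0
time: 10.7
position: [0.5592, 0.3044, 0.0752]
tool_rot: [-2.351, -2.082, -0.003]
ft_force: [-2.4, 2.0, 5.9]
grip_width: 0.458
grip_force: 20.0
time: 11.32
position: [0.5569, 0.2842, 0.0752]
tool_rot: [-2.351, -2.082, -0.001]
ft_force: [-2.8, 0.8, 6.4]
grip_width: 0.457
grip_force: 20.0
t 11.325 p [0.5569 0.2842 0.0752] rv [-2.3512 -2.082  -0.0013] q [-0.732   0.4019  0.269   1.7078 -0.1218  1.0475 -0.5439] f [-2.7761  0.8411  6.3898] 0.4568366658922724 20.0034974492155
target [0.5491 0.22   0.073 ] reach 0.5915300542184718 shift mm [-64.6458   0.0552   2.1541]
turn -0.009931091117931602 lane [[-0.001   0.2891  0.0752]]
```

```bash
python3 -m crank '[{"tx":-3,"ty":0,"tz":-1,"turn":0},{"tx":-7,"ty":0,"tz":-1,"turn":0},{"tx":-11,"ty":0,"tz":-1,"turn":0},{"tx":-15,"ty":0,"tz":-1,"turn":0},{"tx":-19,"ty":0,"tz":-1,"turn":0}]'
python3 -m crank '[{"tx":-4,"ty":0,"tz":0,"turn":0},{"tx":-8,"ty":0,"tz":0,"turn":0},{"tx":-12,"ty":0,"tz":0,"turn":0},{"tx":-16,"ty":0,"tz":0,"turn":0},{"tx":-16,"ty":0,"tz":0,"turn":0}]'
python3 - <<'E'
from h import *
go(-.001,.3675-.143,.075,-6.9)
p,d=ctrl.get_image("scene"); cv2.imwrite("pics/s3.png",cv2.resize(p[120:360,200:460,::-1],None,fx=2,fy=2))
E
```

```text
time: 11.95
position: [0.5547, 0.2652, 0.0752]
tool_rot: [-2.352, -2.082, -0.001]
ft_force: [-0.7, 3.1, 5.5]
grip_width: 0.456
grip_force: 20.0
time: 12.58
position: [0.5528, 0.2484, 0.0752]
tool_rot: [-2.353, -2.082, 0.0]
ft_force: [-1.6, 1.6, 5.9]
grip_width: 0.457
grip_force: 20.0
t 12.575 p [0.5528 0.2484 0.0752] rv [-2.3528 -2.0817  0.0002] q [-0.7008  0.3665  0.2824  1.7573 -0.1165  1.0342 -0.4986] f [-1.6076  1.6463  5.9052] 0.4571294818929352 20.016440267208964
target [0.5491 0.22   0.075 ] reach 0.5915300542184718 shift mm [-28.6457  -0.1964   0.2389]
turn -0.01916007241839566 lane [[-0.0008  0.2531  0.0752]]
```

View pics/s3.png

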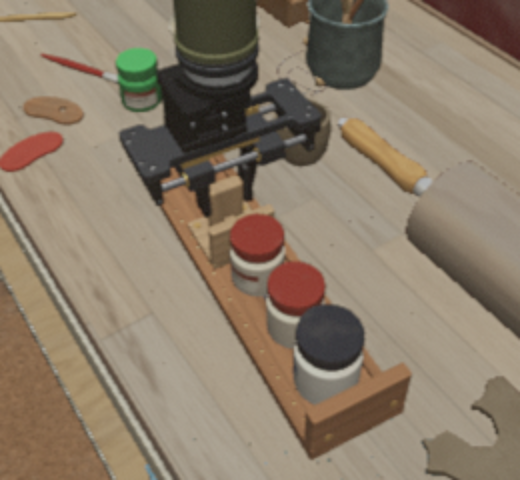

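The keeper at (228,215) is pushing the upright jar at (257,255) towards small_jar, and all three jars are standing. I'll keep going slowly.

```bash
python3 -m crank '[{"tx":-4,"ty":0,"tz":0,"turn":0},{"tx":-8,"ty":0,"tz":0,"turn":0},{"tx":-12,"ty":0,"tz":0,"turn":0},{"tx":-16,"ty":0,"tz":0,"turn":0},{"tx":-19,"ty":0,"tz":0,"turn":0}]'
python3 -m crank '[{"tx":-2,"ty":0,"tz":0,"turn":0},{"tx":-4,"ty":0,"tz":0,"turn":0},{"tx":-6,"ty":0,"tz":0,"turn":0},{"tx":-6,"ty":0,"tz":0,"turn":0}]'
python3 - <<'E'
from h import *
st()
for n in("scene","top"):
    p,d=ctrl.get_image(n); L=lane(cloud(n,d)); hsv=cv2.cvtColor(p,cv2.COLOR_RGB2HSV)
    for q in("keeper_face","small_jar","big_jar"): print(n,q,[(lane(np.array(r["xyz"])),round(r["confidence"],2)) for r in ctrl.mark_of(n,q)])
E
```

```text
time: 13.25
position: [0.5507, 0.2304, 0.0753]
tool_rot: [-2.352, -2.082, -0.002]
ft_force: [-1.9, 4.3, 4.3]
grip_width: 0.461
grip_force: 20.0
time: 13.75
position: [0.55, 0.2246, 0.0752]
tool_rot: [-2.352, -2.082, -0.002]
ft_force: [-1.5, 4.4, 6.4]
grip_width: 0.459
grip_force: 20.0
t 13.75 p [0.55   0.2246 0.0752] rv [-2.3521 -2.0821 -0.0021] q [-0.6781  0.3433  0.2918  1.7891 -0.1144  1.0245 -0.4645] f [-1.505   4.4356  6.3738] 0.4594543751910738 20.011678682640195
scene keeper_face [(array([0.001 , 0.1807, 0.0093]), 0.91)]
scene small_jar [(array([0.0062, 0.1004, 0.011 ]), 0.9), (array([0.0011, 0.0431, 0.0122]), 0.65), (array([-0.0016,  0.5251, -0.0002]), 0.56)]
scene big_jar [(array([-0.0011,  0.0408,  0.0121]), 0.77)]
top keeper_face [(array([ 0.146 ,  0.3411, -0.002 ]), 0.7)]
top small_jar [(array([ 0.004 ,  0.5303, -0.0014]), 0.82), (array([0.0029, 0.0947, 0.0152]), 0.69)]
top big_jar [(array([-0.0008,  0.0371,  0.0101]), 0.86)]
```

Now I'll close the rest of the gap 2 mm at a time, watching for the force to rise.

```bash
python3 -m crank '[{"tx":-1,"ty":0,"tz":0,"turn":0},{"tx":-2,"ty":0,"tz":0,"turn":0},{"tx":-3,"ty":0,"tz":0,"turn":0},{"tx":-3,"ty":0,"tz":0,"turn":0}]'
python3 -m crank '[{"tx":-1,"ty":0,"tz":0,"turn":0},{"tx":-2,"ty":0,"tz":0,"turn":0},{"tx":-2,"ty":0,"tz":0,"turn":0}]'
```

```text
time: 14.65
position: [0.5497, 0.2218, 0.0752]
tool_rot: [-2.352, -2.082, -0.002]
ft_force: [-1.1, 4.6, 4.8]
grip_width: 0.457
grip_force: 20.0
time: 15.02
position: [0.5495, 0.2198, 0.0753]
tool_rot: [-2.352, -2.082, -0.002]
ft_force: [-0.4, 4.9, 5.8]
grip_width: 0.459
grip_force: 20.0
```

```bash
python3 -m crank '[{"tx":-1,"ty":0,"tz":0,"turn":0},{"tx":-2,"ty":0,"tz":0,"turn":0},{"tx":-2,"ty":0,"tz":0,"turn":0}]'
```

```text
time: 15.4
position: [0.5493, 0.2178, 0.0753]
tool_rot: [-2.352, -2.082, -0.002]
ft_force: [-0.5, 4.1, 5.0]
grip_width: 0.458
grip_force: 20.0
```

```bash
python3 -m crank '[{"tx":-1,"ty":0,"tz":0,"turn":0},{"tx":-2,"ty":0,"tz":0,"turn":0},{"tx":-2,"ty":0,"tz":0,"turn":0}]'
```

```text
time: 15.78
position: [0.549, 0.2158, 0.0752]
tool_rot: [-2.352, -2.082, -0.002]
ft_force: [0.3, 5.6, 5.7]
grip_width: 0.458
grip_force: 20.0
```

```bash
python3 -m crank '[{"tx":-1,"ty":0,"tz":0,"turn":0},{"tx":-2,"ty":0,"tz":0,"turn":0},{"tx":-2,"ty":0,"tz":0,"turn":0}]'
```

```text
time: 16.15
position: [0.5489, 0.2149, 0.0753]
tool_rot: [-2.351, -2.082, -0.004]
ft_force: [-0.1, 6.2, 4.2]
grip_width: 0.459
grip_force: 20.0
```

```bash
python3 -m crank '[{"tx":-1,"ty":0,"tz":0,"turn":0},{"tx":-2,"ty":0,"tz":0,"turn":0},{"tx":-2,"ty":0,"tz":0,"turn":0}]'; python3 - <<'E'
from h import *
st(); p,d=ctrl.get_image("scene"); cv2.imwrite("pics/s4.png",cv2.resize(p[180:350,260:430,::-1],None,fx=3.4,fy=3.4))
E
```

```text
time: 16.52
position: [0.5489, 0.2147, 0.0753]
tool_rot: [-2.35, -2.083, -0.008]
ft_force: [1.2, 9.8, 1.7]
grip_width: 0.454
grip_force: 20.0
t 16.525 p [0.5489 0.2147 0.0753] rv [-2.3496 -2.0827 -0.0082] q [-0.6667  0.3322  0.2953  1.8039 -0.1158  1.0176 -0.4463] f [1.1949 9.8238 1.704 ] 0.4538239878561913 20.0082975695841
```

View pics/s4.png

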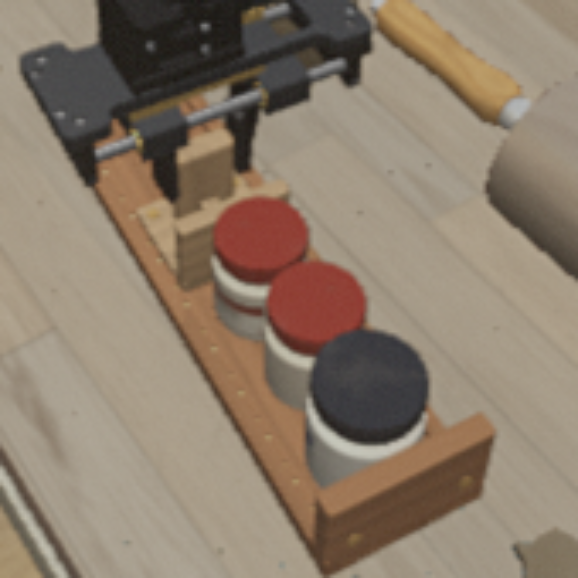

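The force stepped up to 9.8 N with the motion stopped. The keeper, both red-lid jars (261,238) and (316,305), and the black-lid jar (370,385) are packed against the end board. I'll back off the command 1.5 mm to unload, then release and rise.

```bash
python3 -m crank '[{"tx":1.5,"ty":0,"tz":0,"turn":0},{"tx":1.5,"ty":0,"tz":0,"turn":0}]' 
python3 -m crank '[{"tx":0,"ty":0,"tz":0,"turn":0},{"tx":0,"ty":0,"tz":0,"turn":0},{"tx":0,"ty":0,"tz":0,"turn":0},{"tx":0,"ty":0,"tz":0,"turn":0},{"tx":0,"ty":0,"tz":0,"turn":0}]' 85 20
python3 -m crank '[{"tx":0,"ty":0,"tz":-10,"turn":0},{"tx":0,"ty":0,"tz":-30,"turn":0},{"tx":0,"ty":0,"tz":-65,"turn":0},{"tx":0,"ty":0,"tz":-110,"turn":0},{"tx":0,"ty":0,"tz":-110,"turn":0}]'
python3 - <<'E'
from h import *
st(); p,d=ctrl.get_image("scene"); cv2.imwrite("pics/s5.png",cv2.resize(p[180:350,260:430,::-1],None,fx=3.4,fy=3.4))
for n in("scene","wrist","top"):
    ctrl.get_image(n)
    for q in("keeper_face","lane_end","tipped_jar","small_jar","big_jar"): print(n,q,[(lane(np.array(r["xyz"])),round(r["confidence"],2)) for r in ctrl.mark_of(n,q)])
E
```

```text
time: 16.82
position: [0.5489, 0.2148, 0.0752]
tool_rot: [-2.351, -2.083, -0.005]
ft_force: [0.8, 6.9, 3.1]
grip_width: 0.457
grip_force: 20.0
time: 17.45
position: [0.5484, 0.2124, 0.0748]
tool_rot: [2.353, 2.082, -0.0]
ft_force: [-0.7, -0.7, -0.6]
grip_width: 0.922
grip_force: 0.0
time: 18.08
position: [0.5511, 0.2136, 0.1901]
tool_rot: [2.351, 2.08, 0.014]
ft_force: [1.1, 1.4, -0.7]
grip_width: 0.978
grip_force: 0.0
t 18.075 p [0.5511 0.2136 0.1901] rv [2.3511 2.0803 0.014 ] q [-0.6846  0.2216  0.312   1.6914 -0.0726  1.2306 -0.4781] f [ 1.0556  1.4354 -0.6994] 0.9781947781379274 0.0
scene keeper_face [(array([0.0021, 0.1682, 0.0109]), 0.97)]
scene lane_end [(array([-0.004 ,  0.0009,  0.0157]), 0.83)]
scene tipped_jar [(array([0.001 , 0.1436, 0.0136]), 0.87), (array([ 0.1005,  0.4643, -0.002 ]), 0.36)]
scene small_jar [(array([0.0069, 0.0892, 0.0125]), 0.91), (array([-0.001 ,  0.5243,  0.0014]), 0.69)]
scene big_jar [(array([0.0006, 0.0292, 0.0115]), 0.85)]
wrist keeper_face [(array([-0.0013,  0.1731,  0.0078]), 0.74)]
wrist lane_end []
wrist tipped_jar [(array([0.0029, 0.147 , 0.0128]), 0.94)]
wrist small_jar [(array([0.0025, 0.0846, 0.0099]), 0.56)]
wrist big_jar []
top keeper_face []
top lane_end []
top tipped_jar []
top small_jar [(array([ 0.0075,  0.5301, -0.    ]), 0.6), (array([0.0056, 0.0825, 0.0164]), 0.52)]
top big_jar [(array([-0.0031,  0.0271,  0.0107]), 0.65)]
```

View pics/s5.png

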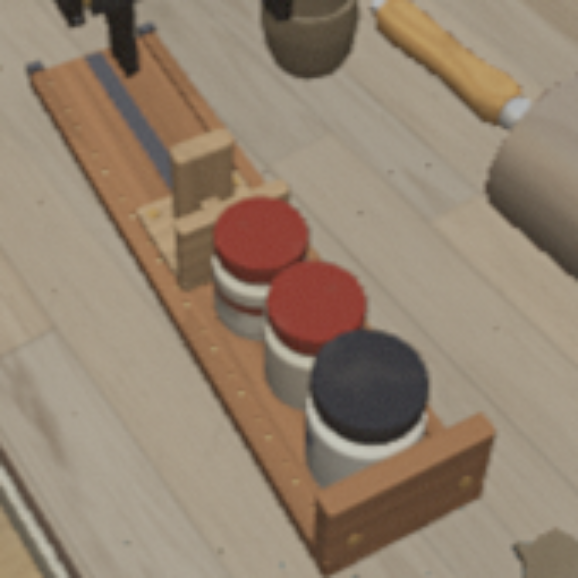

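The three jars stand upright and snug between the keeper and the end board. The measured gap is about 0.17 m, under the 0.184 limit. The gripper is clear and the pot is undisturbed, so I'll hand it in.

```bash
python3 -c "
from bench import ctrl
print(ctrl.close_job())"
```

```text
the job is handed in; nothing more can be done
None
```

The tipped jar now stands upright beside the other two, the keeper is pushed snug (gap about 0.17 m, limit 0.184 m) and released, and the job is handed in; no verdict was returned.

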